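# Set the castor jig's back gauge to the marked stop

### The job

Set the back gauge of the castor jig over to the marked stop, the one on the rail with the pointer and the round knurled knob: with the fingertips press the thumb pad in the middle of the gauge's carriage right down to free its brake, and keep it down while you push the carriage along the rail until it butts against that stop. Then lift off, so that the pad springs up and the brake holds the gauge there. Never drag the carriage with its brake on, pick nothing up, and leave the castor, the bracket, the loose wheel and the spanner where they are.

Things in the scene. Friction and masses are not known exactly. Their poses are not given: they have to be found in the camera images.
- jig: dark steel block, 220 (x) by 460 (y) by 35 mm high, fixed to the bench, with an aluminium rail on it. Origin: centre of its underside, on the bench; z up. The rail runs along y, 45 mm to +x of the origin, 440 mm long, its top 63 mm above the bench. A graduated strip lies along the rail's -x side; the carriage's gauge arm reaches over the block to -x. Place and yaw vary.
- pad_top (a point): centre of the black thumb pad's upper face, 93 mm above the bench when up; moves with the pad. Pad: 40 mm across the rail, 60 along it; level, with a lip 4 mm thick, 4 mm high at both ends along the rail, so 52 mm between lips. It sits in the middle of the grey carriage (70 mm across, 100 mm along the rail, top 81 mm above the bench). Axes as the jig's.
- pad (a joint): how far the pad is pressed, m: 0 up (brake on), 0.006 bottomed. Sprung: about 8 N to start, 11 N at the bottom. While it is up a brake shoe grips the rail (it takes about 15 N to drag the carriage); from about 2 mm down the shoe is clear and the carriage runs with about 2 N. Let go, it springs up and the brake holds again.
- gauge (a joint): travel of the carriage along the jig's y axis, m, from the middle of the rail. It starts near the middle; the stops limit it.
- gauge_tip (a point): tip of the gauge arm, the flat steel bar (10 mm thick, 24 mm high) that is fixed to the carriage and reaches 105 mm from it over the block to the jig's -x; point on its upper edge at the free end, 63 mm above the bench, 140 mm from the rail's centre line, in line with the middle of the pad
- stop_marked_mid (a point): top centre of the marked stop's block, 85.5 mm above the bench: dark steel, clamped on the rail, 70 mm across and 30 mm along it, with a round knurled knob (28 mm wide, top 105.5 mm above the bench) and a small pointer over the graduated strip. Does not move. With the carriage against it, this point and the pad's centre are 65 mm apart along the rail.
- stop_plain_mid (a point): the same point on the other stop, a like block at the other end of the rail with a flat top and no pointer. Which stop is at which end differs from run to run.
- castor_mid (a point): a bystander beside the jig: a castor standing on its 66 by 84 mm plate, wheel up, 107 mm high; point on its middle 50 mm up
- bracket_mid (a point): a bystander: a like castor fork without a wheel, about 85 mm high; point 40 mm up
- wheel_mid (a point): a bystander: a castor wheel lying flat, 62 mm wide, 24 mm high; its centre
- spanner_grip (a point): a bystander: a spanner lying flat on the bench on the robot's side of the jig; point on its handle

How it is judged:
By the outcome, as a careful person would: the job done as asked, in the order asked, and still so for the second after the job is handed in, with the robot touching nothing.
It also fails if it takes over 35 s, if anything falls off the work surface, if the arm or the gripper's body presses on something with over 40 N, if the wrist force passes 120 N, or if a joint passes its speed limit or range.

### The arm

A 7-joint arm with a two-finger parallel gripper is mounted at the origin on the work surface. World frame = base frame: x ahead of the robot, y to its left, z up, the work surface at z = 0. Lengths are in mm, angles in rad, forces in N, time in s.
With the tool pointing down it reaches from about 400 to 875 mm from the base axis. Payload 4.4 kg.
Tool frame: the origin (TCP) lies at the very end of the fingers, on their centre line; the grasp point (between the pads) lies 19 mm behind it; z points along the fingers, y is the line along which they close (so a half turn about z gives the same grasp; the last joint's range is limited). The gripper opens to 85 mm and grips with 20 to 120 N. Pads are 22 mm wide; open, the fingers measure 114 mm over their backs; the gripper's body (76 mm by 85 mm) begins 54 mm behind the grasp point. The pads swing forward as they close: fully open they stand 13 mm farther back than shut.
Start: joints at [1.247, 0.628, 0.038, 1.517, -0.027, 0.996, -0.02], TCP at [165.747, -628.527, 231.313] pointing down, gripper open.
Joint ranges: [-3.06, 3.06], [-0.37, 2.12], [-1.25, 1.32], [0.18, 2.47], [-1.1, 4.24], [0.23, 1.98], [-2.94, 2.94]. Speed limits (rad/s): [2.57, 2.57, 3.14, 3.14, 3.14, 3.14, 3.14].

### API

Orientations are given as [roll, pitch, yaw] about the fixed x, y, z axes, in that order (R = Rz(yaw) Ry(pitch) Rx(roll)).
In Python, from cell import ctrl gives the robot as it stands.
- The arm moves only by the tool step_arm, never from a script. Its argument "series" is a list that holds one entry, the list of rows, each a list of 7 numbers: the turn, a rotation vector about the tool's x, y, z as a fraction of full scale, then the shift along the tool's x, y, z as a fraction of full scale, then the closure, from 0 (fully open) to 1 (shut). In form: [[[ax, ay, az, tx, ty, tz, gripper], ...]]. A call has 1 to 12 rows; each row shifts and turns the commanded pose from where the row before left it, along the tool's axes as they then stand; what a row does not reach is not made up. Full scale, the value 1, is 150 mm for a shift and 45 degrees for a turn. A row lasts 1/10 s, in which the tool goes at most 50 mm and 8.59 degrees, less where a joint would pass 70% of its speed; a pose out of reach is approached as far as the arm can. A call with a number of a shift or a turn outside -1 to 1 is refused whole. A call with a gripper value outside its range is refused whole. The fingers move at their own pace and stop on an object; the grip force is fixed at half the most. Time passes only in rows, so rows that do not move let the fingers close. It gives the time, the measured TCP pose, the force, the opening and the grip force at its end, in the units of the state.
- ctrl.read_state(): the state, without advancing time (a new reading comes with each control period).
- ctrl.get_image(name): name is "side" or "top"; returns a dict with "img" (384x512x3 uint8, red, green, blue), "fx", "fy", "cx", "cy" (pixels), "dist" ([k1, k2, p1, p2, k3] as OpenCV has them; the pictures are not rectified), "R" (3x3) and "t" (3): a world point X has camera coordinates R X + t. Camera axes: x right, y down, z forward; pixel columns grow to the right and rows downward; lengths in mm; the calibration is good to about 2 mm. A picture is of the moment at which its call begins. There is no depth.
- ctrl.finish_job(): hands the job in; it is judged then, once.
Trained networks look in a picture, given as the dict that the camera call returned (one of the last four; its "shot" number tells which), for a name from the list of things; names that differ only in an ending like _2 or _b are one class to them, and where a whole thing is asked for, a point or a joint stands for the part that bears it (a point fixed in the world has none). Each returns a list of dicts, best first, with "score" (0 to 1); they miss things now and then, are a little off and sometimes report something else, mostly with a low value. They report only what shows in the picture. A call takes as long as a camera call.
- ctrl.recognise(picture, thing): "centre" ([column, row] in pixels, amid what is visible of it).
The state is a dict: "clock": time; "qpos": joint angles; "qd": joint speeds; "tau": joint torques, N m; "eef_pos": TCP position; "tool_rot": TCP orientation; "force": force on the tool from outside, world axes, zero at the start; "torque": the same for the moment, N m; "width": finger opening in mm; "gripper_force": force on a finger pad.
Only numpy, scipy, OpenCV 4.12 (cv2) and the standard library are available. Lean on these libraries where they do the work, as an engineer would, in place of code of your own. Each camera call takes 0.05 s, during which the arm holds its last target. There are 200 camera calls.

## Working session

There is one attempt and no reset: what is moved stays moved. The work goes in short steps, Python scripts to look and compute and a tool call to move; the robot and the scene stay as the last step left them, time stands still between calls to the robot, and variables do not carry over. Pictures are saved under pics/ and viewed, at most 10 in all, crops included, and the job is handed in when it is done.

Besides the shell and the picture viewer there is one more tool, called after ">>>" in YAML: its name, and indented under it one key for each argument. step_arm: Moves the arm, as the interface text tells. Shift numbers are shares of 150 mm and turn numbers shares of 45 degrees, none past 1 either way. Its arguments: {"type":"object","properties":{"series":{"type":"array","items":{"type":"array","items":{"type":"array","items":{"type":"number","minimum":-1,"maximum":1}}}}},"required":["series"]}

```bash
mkdir -p pics; cat > h.py <<'E'
import numpy as np, cv2
from cell import ctrl
def ray(p,px):
    K=np.array([[p['fx'],0,p['cx']],[0,p['fy'],p['cy']],[0,0,1]],float)
    u=cv2.undistortPoints(np.array([[px]],float),K,np.array(p['dist'],float))[0,0]
    R=np.array(p['R']);t=np.array(p['t'])
    return -R.T@t, R.T@np.array([u[0],u[1],1])
def atz(p,px,z):
    o,d=ray(p,px); return o+d*(z-o[2])/d[2]
def proj(p,X):
    K=np.array([[p['fx'],0,p['cx']],[0,p['fy'],p['cy']],[0,0,1]],float)
    return cv2.projectPoints(np.array(X,float).reshape(-1,3),cv2.Rodrigues(np.array(p['R'],float))[0],np.array(p['t'],float),K,np.array(p['dist'],float))[0][:,0]
H={'pad_top':93,'gauge_tip':63,'stop_marked_mid':85.5,'stop_plain_mid':85.5,'castor_mid':50,'bracket_mid':40,'wheel_mid':12,'spanner_grip':5}
def save(p,n,s=1.5): cv2.imwrite('pics/'+n,cv2.resize(p['img'][:,:,::-1],None,fx=s,fy=s))
E
python3 - <<'E'
from h import *
for c in ('top','side'):
    p=ctrl.get_image(c); save(p,c+'1.png')
    print(c,(-np.array(p['R']).T@np.array(p['t'])).round())
    for n,z in H.items():
        for r in ctrl.recognise(p,n)[:2]: print(n,np.round(r['centre']),round(r['score'],2),atz(p,r['centre'],z).round(1))
s=ctrl.read_state(); print(s['clock'],s['eef_pos'],s['tool_rot'],s['width'],s['force'])
E
```

```text
top [ 411.    4. 1177.]
pad_top [269. 188.] 0.87 [546.3  -2.7  93. ]
gauge_tip [270. 193.] 0.68 [536.7  -5.3  63. ]
stop_marked_mid [204. 193.] 0.83 [531.1 182.5  85.5]
stop_plain_mid [326. 186.] 0.65 [ 554.3 -162.1   85.5]
stop_plain_mid [284. 259.] 0.55 [350.  -46.2  85.5]
castor_mid [156. 234.] 0.92 [414.2 325.2  50. ]
bracket_mid [379. 211.] 0.71 [ 487.4 -322.6   40. ]
wheel_mid [198. 155.] 0.75 [657.8 216.   12. ]
spanner_grip [286. 256.] 0.91 [353.8 -53.4   5. ]
side [538. 762. 977.]
pad_top [267. 180.] 0.65 [5.533e+02 5.000e-01 9.300e+01]
gauge_tip [272. 188.] 0.77 [ 5.407e+02 -2.000e-01  6.300e+01]
stop_marked_mid [274. 245.] 0.56 [535.2 188.2  85.5]
stop_plain_mid [261. 141.] 0.56 [ 570.8 -145.1   85.5]
castor_mid [332. 320.] 0.84 [413.1 352.   50. ]
bracket_mid [287. 115.] 0.74 [ 496.9 -302.8   40. ]
wheel_mid [221. 273.] 0.73 [659.8 217.9  12. ]
wheel_mid [334. 318.] 0.21 [404.4 331.9  12. ]
spanner_grip [341. 187.] 0.83 [354.7 -49.8   5. ]
0.9 [ 165.76920206 -628.53296431  231.32682219] [ 3.14153731e+00 -7.42297544e-05  2.57751341e-01] 85.10039718947021 [-0.64250936 -0.32273209 -0.09882581]
```

View pics/top1.png

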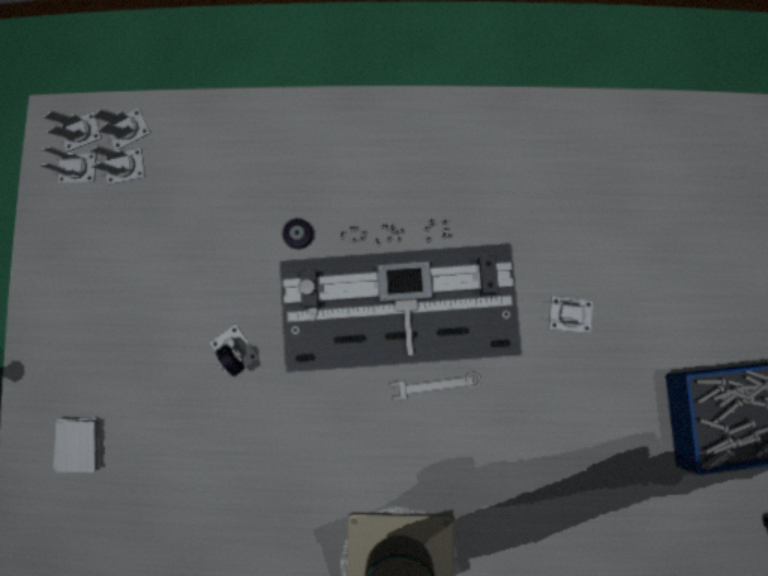

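View pics/side1.png

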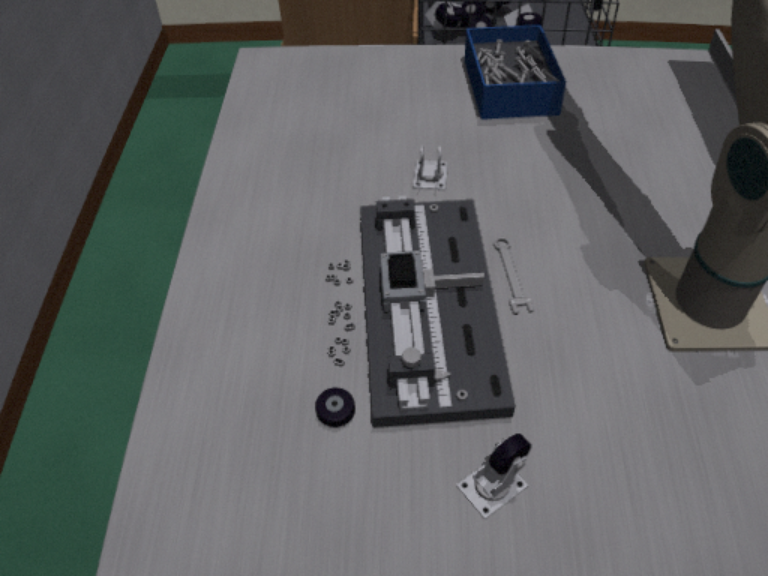

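The marked stop (knob and pointer) is at the robot's left, +y: top picture at about (307,287) and side picture at (411,357). The pad is at (404,280) in the top picture and (403,270) in the side picture. The plain stop is on the right, at (487,276) in the top picture. Next I fit the jig's pose.

```bash
python3 - <<'E'
from h import *
from scipy.optimize import least_squares
T=ctrl.get_image('top');S=ctrl.get_image('side')
obs=[]
# (pic, px/1.5, local point or gauge-dep flag)
for px,l in [((281,260),(110,230,35)),((511,244),(110,-230,35)),((521,355),(-110,-230,35)),((287,371),(-110,230,35))]: obs.append((T,px,l,0))
for px,l in [((361,206),(110,-230,35)),((474,199),(-110,-230,35)),((513,407),(-110,230,35)),((373,418),(110,230,35))]: obs.append((S,px,l,0))
obs+= [(T,(404.5,280),(45,0,93),1),(S,(403,270),(45,0,93),1)]
def f(v):
    x,y,a,g=v; c,s=np.cos(a),np.sin(a); r=[]
    for p,px,l,k in obs:
        lx,ly=l[0],l[1]+k*g
        r+=list((proj(p,[x+c*lx-s*ly,y+s*lx+c*ly,l[2]])[0]-np.array(px)/1.5))
    return np.array(r)
q=least_squares(f,[490,0,.07,0],loss='soft_l1',x_scale=[100,100,.1,100]);v=q.x
print(v.round(3));print(f(v).reshape(-1,2).round(1))
x,y,a,g=v; u=np.array([-np.sin(a),np.cos(a)]);e=np.array([np.cos(a),np.sin(a)]);o=np.array([x,y])
pad=o+45*e+g*u;print('pad',pad,'u',u)
for p,px in((T,(307.5,287)),(S,(411,357))):
    k=atz(p,np.array(px)/1.5,105.5)[:2]; print('knob',k,(k-o)@e,(k-o)@u,'travel',(k-pad)@u-65)
for p,px in((T,(404.5,280)),(S,(403,270))): print(atz(p,np.array(px)/1.5,93))
c=np.hstack
def crop(p,X,n):
    m=proj(p,X)[0].astype(int);i=p['img'][max(0,m[1]-60):m[1]+60,m[0]-75:m[0]+75,::-1]
    return cv2.resize(i,(600,480))[:,:400*3//2]
E
```

```text
[ 5.04625e+02  6.05800e+00  7.90000e-02 -1.17930e+01]
[[-0.8  0.1]
 [ 0.1 -0.4]
 [ 0.3  0.2]
 [-1.2  0.2]
 [-0.1 -0.6]
 [ 0.2 -0.2]
 [ 1.5 -0.1]
 [-1.  -0.7]
 [-0.7  0.1]
 [-0.4 -0.8]]
pad [550.41211403  -2.16510763] u [-0.07852513  0.99691213]
knob [534.67594109 175.48737327] 43.26260211849194 166.54682063343165 travel 113.339598953929
knob [536.3708318  181.78773602] 45.446996031984206 172.6946372032284 travel 119.48741552372576
[550.59407339  -4.02171334  93.        ]
[5.49436624e+02 4.73202013e-01 9.30000000e+01]
```

>>> step_arm:
  series:
    - [[0, 0, 0.114, 0, 0, 0, 1], [0, 0, 0.114, 0, 0, 0, 1], [0, 0, 0, 0.17, -0.235, 0, 1], [0, 0, 0, 0.17, -0.235, 0, 1], [0, 0, 0, 0.17, -0.235, 0, 1], [0, 0, 0, 0.17, -0.235, 0, 1], [0, 0, 0, 0.17, -0.235, 0, 1], [0, 0, 0, 0.17, -0.235, 0, 1], [0, 0, 0, 0.17, -0.235, 0, 1], [0, 0, 0, 0.17, -0.235, 0, 1], [0, 0, 0, 0.17, -0.235, 0, 1], [0, 0, 0, 0.17, -0.235, 0, 1]]

```text
clock: 2.2
eef_pos: [393.1, -255.6, 231.7]
tool_rot: [3.141, -0.001, 0.079]
force: [0.3, -0.3, 0.6]
width: -0.1
gripper_force: 0.0
```

>>> step_arm:
  series:
    - [[0, 0, 0, 0.17, -0.235, 0, 1], [0, 0, 0, 0.17, -0.235, 0, 1], [0, 0, 0, 0.17, -0.235, 0, 1], [0, 0, 0, 0.17, -0.235, 0, 1], [0, 0, 0, 0.17, -0.235, 0, 1], [0, 0, 0, 0.16, -0.22, 0, 1], [0, 0, 0, 0.05, -0.07, 0.15, 1], [0, 0, 0, 0, 0, 0.2, 1], [0, 0, 0, 0, 0, 0.1, 1], [0, 0, 0, 0, 0, 0, 1]]

```text
clock: 3.2
eef_pos: [531.9, -25.2, 161.9]
tool_rot: [-3.141, 0.004, 0.079]
force: [-0.4, 0.3, -0.3]
width: -0.3
gripper_force: 0.0
```

>>> step_arm:
  series:
    - [[0, 0, 0, 0.07, -0.08, 0, 1], [0, 0, 0, 0.065, -0.08, 0.1, 1], [0, 0, 0, 0, 0, 0.12, 1], [0, 0, 0, 0, 0, 0.07, 1], [0, 0, 0, 0, 0, 0, 1], [0, 0, 0, 0, 0, 0, 1]]

```text
clock: 3.8
eef_pos: [552.4, -0.1, 121.1]
tool_rot: [3.141, -0.001, 0.078]
force: [-0.1, -0.3, -0.1]
width: 0.1
gripper_force: 0.0
```

```bash
python3 - <<'E'
from h import *
s=ctrl.read_state();print(s['eef_pos'],s['force'])
im=[]
for n in('top','side'):
    p=ctrl.get_image(n); m=proj(p,[548,0,93])[0]; x,y=m.astype(int)
    print(n,m.round(1),proj(p,s['eef_pos'])[0].round(1),'crop origin',x-50,y-50)
    im.append(cv2.resize(p['img'][y-50:y+50,x-50:x+50,::-1],(400,400),interpolation=cv2.INTER_CUBIC))
cv2.imwrite('pics/c2.png',np.clip(np.hstack(im)*1.6,0,255))
E
```

```text
[ 5.52434813e+02 -5.25516552e-02  1.21078402e+02] [-0.05696974 -0.32737396 -0.05536632]
top [268.2 187.6] [268.3 184.7] crop origin 218 137
side [269.2 179.9] [267.4 172.4] crop origin 219 129[ WARN:0@5.091] global loadsave.cpp:1063 imwrite_ Unsupported depth image for selected encoder is fallbacked to CV_8U.
```

View pics/c2.png

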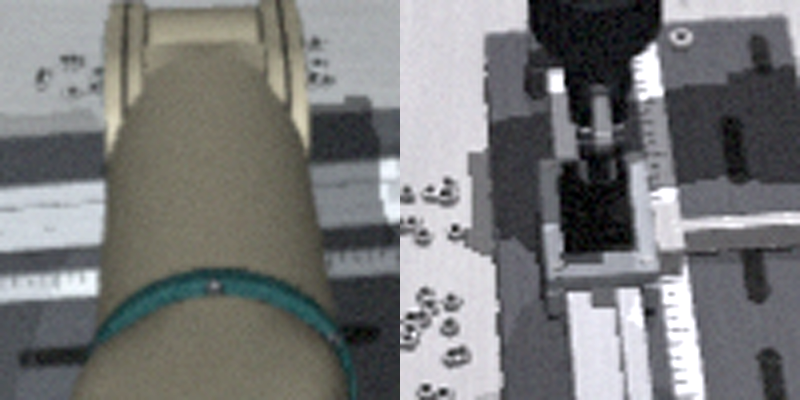

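Side crop: the finger tips end at about (600,182) and the black pad spans about (557–637, 160–258), so the tips are over the pad's middle, a few mm towards the marked stop. I'll descend.

>>> step_arm:
  series:
    - [[0, 0, 0, -0.01, 0, 0.1, 1], [0, 0, 0, 0, 0, 0.06, 1], [0, 0, 0, 0, 0, 0.01, 1], [0, 0, 0, 0, 0, 0, 1], [0, 0, 0, 0, 0, 0, 1]]

```text
clock: 4.4
eef_pos: [550.7, -0.1, 95.2]
tool_rot: [3.142, -0.001, 0.079]
force: [-0.9, 0.7, 0.7]
width: -0.2
gripper_force: 0.0
```

>>> step_arm:
  series:
    - [[0, 0, 0, 0, 0, 0.02, 1], [0, 0, 0, 0, 0, 0.01, 1], [0, 0, 0, 0, 0, 0, 1], [0, 0, 0, 0, 0, 0, 1]]

```text
clock: 4.8
eef_pos: [551.1, -0.1, 91.3]
tool_rot: [3.141, -0.002, 0.079]
force: [-1.6, 0.1, 7.5]
width: -0.1
gripper_force: 3.9
```

>>> step_arm:
  series:
    - [[0, 0, 0, 0, 0, 0.014, 1], [0, 0, 0, 0, 0, 0.014, 1], [0, 0, 0, 0, 0, 0.005, 1], [0, 0, 0, 0, 0, 0, 1], [0, 0, 0, 0, 0, 0, 1]]

```text
clock: 5.3
eef_pos: [551.1, -0.1, 87.0]
tool_rot: [3.142, -0.002, 0.079]
force: [-3.1, 1.2, 13.0]
width: -0.0
gripper_force: 6.3
```

>>> step_arm:
  series:
    - [[0, 0, 0, 0, 0, 0.007, 1], [0, 0, 0, 0, 0, 0.005, 1], [0, 0, 0, 0, 0, 0, 1], [0, 0, 0, 0, 0, 0, 1]]

```text
clock: 5.7
eef_pos: [551.2, -0.1, 86.9]
tool_rot: [3.142, -0.003, 0.078]
force: [-5.5, 0.4, 27.6]
width: 0.2
gripper_force: 13.6
```

>>> step_arm:
  series:
    - [[0, 0, 0, 0, -0.015, 0, 1], [0, 0, 0, 0, -0.03, 0, 1], [0, 0, 0, 0, -0.03, 0, 1], [0, 0, 0, 0, -0.03, 0, 1], [0, 0, 0, 0, -0.03, 0, 1], [0, 0, 0, 0, 0, 0, 1]]

```text
clock: 6.3
eef_pos: [549.4, 20.4, 86.9]
tool_rot: [-3.142, -0.003, 0.079]
force: [-6.2, 0.9, 27.3]
width: 0.1
gripper_force: 13.8
```

>>> step_arm:
  series:
    - [[0, 0, 0, 0, -0.03, 0, 1], [0, 0, 0, 0, -0.04, 0, 1], [0, 0, 0, 0, -0.04, 0, 1], [0, 0, 0, 0, -0.04, 0, 1], [0, 0, 0, 0, -0.04, 0, 1], [0, 0, 0, 0, -0.04, 0, 1], [0, 0, 0, 0, -0.04, 0, 1], [0, 0, 0, 0, -0.04, 0, 1], [0, 0, 0, 0, -0.04, 0, 1], [0, 0, 0, 0, -0.04, 0, 1], [0, 0, 0, 0, -0.04, 0, 1], [0, 0, 0, 0, 0, 0, 1]]

```text
clock: 7.5
eef_pos: [544.0, 85.5, 86.9]
tool_rot: [-3.141, -0.002, 0.08]
force: [-7.1, 1.0, 28.0]
width: 0.0
gripper_force: 14.1
```

```bash
python3 - <<'E'
from h import *
s=ctrl.read_state();print(s['eef_pos'],s['force'])
im=[]
for n in('side',):
    p=ctrl.get_image(n); m=proj(p,[542,120,93])[0]; x,y=m.astype(int)
    print(n,m.round(1),proj(p,s['eef_pos'])[0].round(1),'crop origin',x-50,y-50)
    im.append(cv2.resize(p['img'][y-50:y+50,x-50:x+50,::-1],(500,500),interpolation=cv2.INTER_CUBIC))
cv2.imwrite('pics/c3.png',np.clip(np.hstack(im)*1.6,0,255).astype('uint8'))
E
```

```text
[543.97481543  85.53094161  86.88513418] [-7.10477426  1.00858476 27.95053728]
side [271.6 218.9] [270.8 208.7] crop origin 221 168
```

View pics/c3.png

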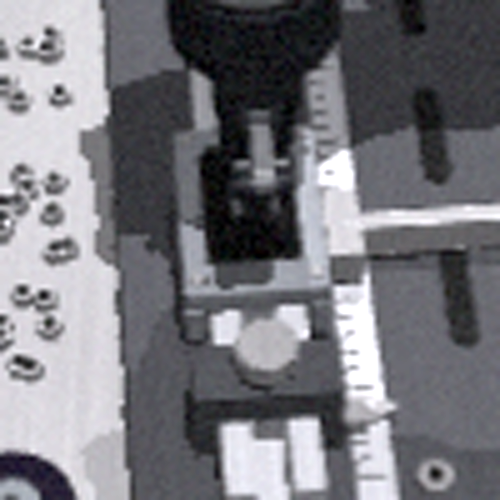

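The carriage has followed the fingers. Its front edge is at row 295 in the crop and the stop's near face at about row 345, with rail showing between them. I'll continue slowly.

>>> step_arm:
  series:
    - [[0, 0, 0, 0, -0.03, 0, 1], [0, 0, 0, 0, -0.03, 0, 1], [0, 0, 0, 0, -0.03, 0, 1], [0, 0, 0, 0, -0.03, 0, 1], [0, 0, 0, 0, -0.02, 0, 1], [0, 0, 0, 0, 0, 0, 1]]

```text
clock: 8.15
eef_pos: [542.2, 105.9, 86.9]
tool_rot: [-3.141, -0.002, 0.079]
force: [-6.6, 0.1, 28.2]
width: 0.0
gripper_force: 14.1
```

>>> step_arm:
  series:
    - [[0, 0, 0, 0, -0.014, 0, 1], [0, 0, 0, 0, -0.014, 0, 1], [0, 0, 0, 0, 0, 0, 1]]

```text
clock: 8.45
eef_pos: [542.0, 109.7, 86.9]
tool_rot: [-3.141, -0.002, 0.079]
force: [-6.0, -1.8, 28.1]
width: -0.3
gripper_force: 14.1
```

>>> step_arm:
  series:
    - [[0, 0, 0, 0, -0.014, 0, 1], [0, 0, 0, 0, -0.01, 0, 1], [0, 0, 0, 0, 0, 0, 1]]

```text
clock: 8.75
eef_pos: [541.6, 113.2, 86.9]
tool_rot: [-3.141, -0.001, 0.079]
force: [-7.4, -1.3, 27.8]
width: 0.2
gripper_force: 14.1
```

>>> step_arm:
  series:
    - [[0, 0, 0, 0, -0.014, 0, 1], [0, 0, 0, 0, -0.01, 0, 1], [0, 0, 0, 0, 0, 0, 1]]

```text
clock: 9.05
eef_pos: [541.4, 116.7, 86.9]
tool_rot: [-3.141, -0.002, 0.079]
force: [-6.3, -0.3, 28.1]
width: -0.1
gripper_force: 14.1
```

>>> step_arm:
  series:
    - [[0, 0, 0, 0, -0.014, 0, 1], [0, 0, 0, 0, -0.01, 0, 1], [0, 0, 0, 0, 0, 0, 1]]

```text
clock: 9.35
eef_pos: [541.3, 116.9, 86.9]
tool_rot: [3.138, -0.001, 0.076]
force: [-6.1, -7.9, 28.5]
width: 0.2
gripper_force: 14.5
```

>>> step_arm:
  series:
    - [[0, 0, 0, 0, -0.01, 0, 1], [0, 0, 0, 0, -0.01, 0, 1], [0, 0, 0, 0, 0, 0, 1]]

```text
clock: 9.65
eef_pos: [541.3, 117.0, 86.8]
tool_rot: [3.135, -0.001, 0.074]
force: [-6.4, -12.5, 30.2]
width: -0.1
gripper_force: 14.7
```

Butted: the y position has stopped at 117 mm, and the push force has risen to 12.5 N. I'll ease the push, keeping a small one, then lift off.

>>> step_arm:
  series:
    - [[0, 0, 0, 0, 0.012, 0, 1], [0, 0, 0, 0, 0.01, 0, 1], [0, 0, 0, 0, 0, 0, 1]]

```text
clock: 9.95
eef_pos: [541.3, 116.8, 86.9]
tool_rot: [3.139, -0.001, 0.076]
force: [-5.7, -6.9, 28.9]
width: 0.0
gripper_force: 14.4
```

>>> step_arm:
  series:
    - [[0, 0, 0, 0, 0, -0.015, 1], [0, 0, 0, 0, 0, -0.03, 1], [0, 0, 0, 0, 0, -0.05, 1], [0, 0, 0, 0, 0, -0.1, 1], [0, 0, 0, 0, 0, -0.2, 1], [0, 0, 0, 0, 0, -0.3, 1], [0, 0, 0, 0, 0.2, -0.2, 1], [0, 0, 0, 0, 0.3, 0, 1], [0, 0, 0, 0, 0.3, 0, 1], [0, 0, 0, 0, 0.3, 0, 1], [0, 0, 0, 0, 0.1, 0, 1], [0, 0, 0, 0, 0, 0, 1]]

```text
clock: 11.15
eef_pos: [554.9, -62.4, 217.9]
tool_rot: [3.141, -0.0, 0.074]
force: [-0.3, 0.2, -0.5]
width: -0.0
gripper_force: 0.0
```

```bash
python3 - <<'E'
from h import *
s=ctrl.read_state();print(s['clock'],s['eef_pos'],s['force'])
im=[]
for n in('top','side'):
    p=ctrl.get_image(n); x,y=proj(p,[542,130,93])[0].astype(int)
    for k in ('pad_top','stop_marked_mid'):
        for r in ctrl.recognise(p,k)[:1]: print(n,k,r['score'],atz(p,r['centre'],H[k]).round(1))
    im.append(cv2.resize(p['img'][y-50:y+50,x-50:x+50,::-1],(400,400),interpolation=cv2.INTER_CUBIC))
cv2.imwrite('pics/c4.png',np.clip(np.hstack(im)*1.6,0,255).astype('uint8'))
E
```

```text
11.15 [554.88325902 -62.42647345 217.87395287] [-0.25307087  0.21695343 -0.49486904]
top pad_top 0.6 [540.  116.3  93. ]
top stop_marked_mid 0.62 [536.7 187.8  85.5]
side pad_top 0.85 [535.1 114.6  93. ]
side stop_marked_mid 0.95 [533.9 183.1  85.5]
```

View pics/c4.png

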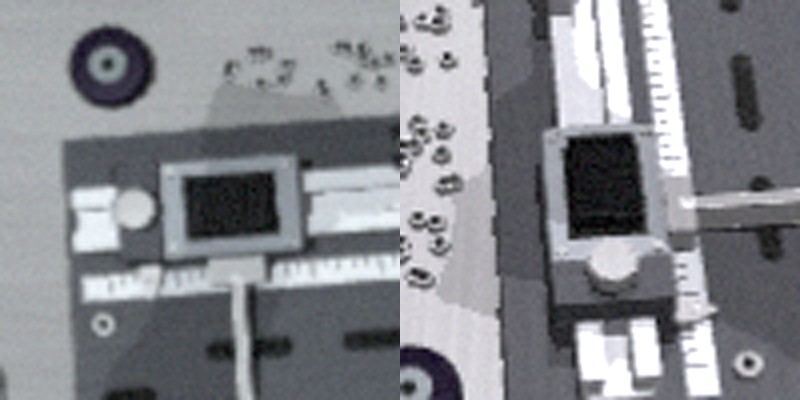

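Both crops show the carriage against the knobbed stop with no rail between them: in the top crop its edge at x≈160 meets the stop, and in the side crop at y≈250. The arm is clear.

```bash
python3 -c "
from cell import ctrl
print(ctrl.finish_job())"
```

```text
the job is handed in; nothing more can be done
None
```

The job is handed in: I pressed the pad fully down, pushed the carriage about 120 mm along the rail until it butted against the marked stop, then lifted clear, after about 11 s of the 35 s allowed.

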